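# Ready a dowel for sawing

### The arm

A 6-joint arm with a two-finger parallel gripper is mounted at the origin on a cart in front of the work surface, level with it; the furniture and walls round the work are solid. World frame = base frame: x ahead of the robot, y to its left, z up, the work surface at z = 0. Lengths are in m, angles in rad, forces in N, time in s.
With the tool pointing down it reaches from about 0.3 to 0.875 m from the base axis. Payload 6.4 kg.
Tool frame: the origin (TCP) lies between the finger pads; the fingertips stand 8 mm ahead of it and the grasp point (between the pads) lies 11 mm behind it (ctrl.finger_overhang is the distance from the TCP to the fingertips, in m); z points along the fingers, y is the line along which they close (so a half turn about z gives the same grasp; the last joint's range is limited). The gripper opens to 85 mm and grips with 20 to 120 N. Pads are 22 mm wide; open, the fingers measure 114 mm over their backs; the gripper's body (76 mm by 85 mm) begins 54 mm behind the grasp point. The pads swing forward as they close: fully open they stand 13 mm farther back than shut.
Start: joints at [-1.437, 0.181, 1.607, -0, 1.354, -0.206], TCP at [0.192, -0.542, 0.239] pointing down, gripper open.
Joint ranges: [-2.99, 2.99], [-0.89, 2.07], [0.3, 2.58], [-1.14, 4.28], [0, 2.63], [-3.12, 3.12]. Speed limits (rad/s): [2.57, 2.57, 3.01, 3.14, 3.14, 3.14].

### API

Orientations are given as a unit quaternion [w, x, y, z].
In Python, from bench import ctrl, camera gives the robot as it stands.
- The arm moves only by the shell command python3 -m pendant 'ROWS' [OPENING]. ROWS is JSON, a list of rows, each a list of 6 numbers: the shift along the world's x, y, z normalised to -1 to 1, where 1 is 200 mm, then the turn, a rotation vector about the world's x, y, z normalised to -1 to 1, where 1 is pi/2 rad. In form: [[dx, dy, dz, rx, ry, rz], ...]. A call has exactly 10 rows; each row shifts and turns the commanded pose from where the row before left it; what a row does not reach is not made up. A row lasts 1/8 s, in which the tool goes at most 62.5 mm and 10.7 degrees, less where a joint would pass 70% of its speed; a pose out of reach is approached as far as the arm can. A call with a number of a shift or a turn outside -1 to 1 is refused whole. A call with a gripper value outside its range is refused whole. OPENING is the opening, from -1 (shut) to 1 (fully open), set as the call begins (- or left out, the last holds). The fingers move at their own pace and stop on an object; the grip force is fixed at half the most. Time passes only in rows, so rows that do not move let the fingers close, or fill a call up. It gives the time, the measured TCP pose, the force, the opening and the grip force at its end, in the units of the state.
- ctrl.get_obs(): the state, without advancing time (a new reading comes with each control period).
- camera(name): name is "side" or "top" or "wrist"; returns a dict with "color" (420x560x3 uint8, blue, green, red), "fx", "fy", "cx", "cy" (pixels), "xyz" and "rotation" of the camera in the world; the wrist camera has in their place "hand_eye" (4x4, takes a point from camera to tool coordinates, whose origin is the TCP and whose axes are the flange's). Camera axes: x right, y down, z forward; pixel columns grow to the right and rows downward; lengths in m; the calibration is good to about 2 mm. A picture is of the moment at which its call begins: read the wrist's pose just before it. There is no depth.
- ctrl.hand_in(): hands the job in; it is judged then, once.
The state is a dict: "time_s": time; "q": joint angles; "dq": joint speeds; "joint_efforts": joint torques, N m; "eef_pos": TCP position; "eef_rot": TCP orientation; "wrist_force": force on the tool from outside, world axes, zero at the start; "torque": the same for the moment, N m; "opening": opening from 0.0 (shut) to 1.0 (fully open); "grasp_force": force on a finger pad.
Only numpy, scipy, OpenCV 4.12 (cv2) and the standard library are available. Lean on these libraries where they do the work, as an engineer would, in place of code of your own. Each camera call takes 0.05 s, during which the arm holds its last target. There are 200 camera calls.

### The job

Get the shorter of the two dowels ready for sawing. Put the wood offcut that lies on the sawing board into the open tray; pull the shorter dowel straight forward through the mouths of its spring clips (not up, not endways), lower it onto the near half of the sawing board, parallel to the fence and wholly on the board, and let go so that it lies still there. Then roll it along the board with the fingers until it lies against the fence along its whole length. Leave the longer dowel in its clips and do not shift the other things on the bench.

Things in the scene. Friction and masses are not known exactly. Their poses are not given: they have to be found in the camera images.
- rack: Low fixed dowel rack: base 150 x 130 x 12 mm, four posts 14 mm wide, 80 mm tall, 46 mm left and right of its middle (78 mm clear between), in a front and a back row. A sprung steel C clip on each post's front opens toward -x; a row's two clips hold one dowel level along y. Origin on the bench under the middle; x front to back, y along the dowels.
- seat_front (a point): Seat of a dowel in the front row: midway between the two clips, on the clipped dowel's axis; in the rack's frame x = -40 mm, y = 0, z = 65 mm. Axes as the rack's. The sprung jaws (12 mm wide) hinge open as a dowel is drawn toward -x: about 5 to 8 N in all, over the first 10 mm; it is free after 15 mm.
- seat_back (a point): The same point for the back row: x = +40 mm, y = 0, z = 65 mm in the rack's frame, 80 mm behind the front seat. Each row holds one dowel; which is in which row varies. Between the posts nothing but the base lies behind or below a dowel.
- short_dowel_center (a point): Centre of the shorter plain wooden dowel, round, 20 mm in diameter, 140 mm long, about 0.05 kg; its y axis runs along the dowel. It starts in the front or the back row of the rack.
- short_dowel: The shorter dowel itself; origin at its centre, y along it.
- long_dowel_center (a point): Centre of the longer wooden dowel, same 20 mm diameter, 200 mm long, y along it. It sits in the other row and stays there.
- board: Fixed sawing board: base 180 (x) x 190 (y) x 18 mm, wooden fence along its far edge. Origin on the bench under the middle; x from the near edge to the fence, y along the fence. Board top at z = 18 mm. Fence 25 mm thick, 25 mm above the board (top z = 43 mm), its near face at x = +65 mm: a dowel against it has its centre at x = +55 mm, z = 28 mm. The near half is x below 0.
- offcut_center (a point): Centre (half-way up) of the sawn wood offcut, 30 (x) x 45 (y) x 30 (z) mm, 0.02 kg, lying on the sawing board; x and y are its horizontal axes, z up.
- offcut: The offcut itself; origin at the centre of its underside.
- tray: Open wooden scrap tray, fixed, 110 x 110 mm outside, 35 mm high, walls and floor 6 mm thick. Origin on the bench under its middle, x and y along its sides. A soldering iron on its stand rises some 10 cm behind it (far side).
- glue_bottle_center (a point): Middle of an upright glue bottle (does not move), 36 mm across, 118 mm tall, z up; bystander behind the work.
- cup_of_screws_center (a point): Middle of a squat lidded tub (does not move), 61 mm across, 42 mm tall; bystander.
- wood_block_b_center (a point): Middle of a flat wood block, 36 x 52 x 16 mm, lying loose near the front edge of the bench at the left; bystander.
- wood_block_d_center (a point): Middle of a slim loose wood stick, 20 x 60 x 20 mm, lying on the bench behind and left of the tray; bystander.
Things that resemble listed ones, but are neither listed nor needed, are in the scene too. Leave any black, green or yellow look-alike of the offcut alone.

How it is judged:
On the way, in this order (a step that is already met when the one before it is completed fails the run):
1. the shorter dowel has come forward through the mouths of its clips: its centre 13 to 40 mm in front of its seat, within 15 mm of the seat's height and sideways place (((x of short_dowel_center in the frame of seat_front between -0.04 and -0.013 m and y of short_dowel_center in the frame of seat_front between -0.015 and 0.015 m and z of short_dowel_center in the frame of seat_front between -0.015 and 0.015 m and angle between the y axis of short_dowel and the y axis of rack, either way round below 0.25 rad) or (x of short_dowel_center in the frame of seat_back between -0.04 and -0.013 m and y of short_dowel_center in the frame of seat_back between -0.015 and 0.015 m and z of short_dowel_center in the frame of seat_back between -0.015 and 0.015 m and angle between the y axis of short_dowel and the y axis of rack, either way round below 0.25 rad))), for 0.02 s.
2. it is lowered onto the board while still held: within 8 mm of lying on it, not dropped (z of short_dowel_center in the frame of board between 0.024 and 0.036 m and x of short_dowel_center in the frame of board between -0.085 and 0.01 m and y of short_dowel_center in the frame of board between -0.035 and 0.035 m and contact force between the fingers and short_dowel above 0.3 N), for 0.02 s.
3. it lies still on the near half of the board (centre at most 10 mm past the middle), within 20 degrees of parallel to the fence, let go (z of short_dowel_center in the frame of board between 0.025 and 0.031 m and x of short_dowel_center in the frame of board between -0.085 and 0.01 m and y of short_dowel_center in the frame of board between -0.035 and 0.035 m and angle between the y axis of short_dowel and the y axis of board, either way round below 0.35 rad and contact force between the fingers and short_dowel below 0.05 N and linear speed of short_dowel below 0.01 m/s and angular speed of short_dowel below 0.4 rad/s), for 0.2 s.
4. it rolls along the board (turning faster than 0.5 rad/s) (z of short_dowel_center in the frame of board between 0.025 and 0.031 m and angular speed of short_dowel above 0.5 rad/s and linear speed of short_dowel above 0.005 m/s), for 0.15 s.
At the end, for the whole second after the job is handed in: The shorter dowel lies at rest on the board, let go, against the fence: centre within 4 mm of touching distance, parallel within 0.06 rad, centre within 35 mm of the board's middle line; the offcut lies at rest inside the tray (its centre within 50 mm of the tray's middle each way and below 36 mm) (z of short_dowel_center in the frame of board between 0.025 and 0.031 m and y of short_dowel_center in the frame of board between -0.035 and 0.035 m and x of short_dowel_center in the frame of board between 0.051 and 0.058 m and angle between the y axis of short_dowel and the y axis of board, either way round below 0.06 rad and linear speed of each of short_dowel, offcut below 0.01 m/s and contact force between the fingers and short_dowel below 0.05 N and x of offcut_center in the frame of tray between -0.05 and 0.05 m and y of offcut_center in the frame of tray between -0.05 and 0.05 m and height (world z) of offcut_center below 0.036 m and contact force between the fingers and offcut below 0.05 N).
It fails at once if the longer dowel shifted by more than 12 mm (distance of long_dowel_center from where it was at the start of the episode above 0.012 m).
It fails at once if a loose wood block beside the work shifted by more than 25 mm (distance of any of wood_block_b_center, wood_block_d_center from where it was at the start of the episode above 0.025 m).
It also fails if it takes over 72 s, if anything falls off the work surface, if the arm or the gripper's body presses on something with over 40 N, if the wrist force passes 120 N, or if a joint passes its speed limit or range.

## Working session

There is one attempt and no reset: what is moved stays moved. The work goes in short steps, Python scripts to look and compute and a shell command to move; the robot and the scene stay as the last step left them, time stands still between calls to the robot, and variables do not carry over. Pictures are saved under pics/ and viewed, at most 10 in all, crops included, and the job is handed in when it is done.

```bash
mkdir -p pics; ls; python3 - <<'E'
from bench import ctrl,camera
import cv2
for n in("top","side"):
    c=camera(n);cv2.imwrite(f"pics/{n}0.png",c["color"]);print(n,c["fx"],c["fy"],c["cx"],c["cy"],c["xyz"],c["rotation"])
c=camera("wrist");print(c["hand_eye"],c["fx"])
o=ctrl.get_obs();print(o["time_s"],o["eef_pos"],o["eef_rot"],o["opening"],ctrl.finger_overhang)
E
```

```text
pics
top 415.16195542226734 415.16195542226734 275.60215467139477 209.48890703869031 [0.52215112 0.1045193  1.09301132] [-0.00731908  0.71020611 -0.70377092  0.01613049]
side 496.74847797238846 496.74847797238846 274.20260099031583 211.5699864824024 [ 0.3471492  -1.02687058  0.55083384] [-0.54901168  0.82975511 -0.08447586  0.05437327]
[[ 2.31410193e-04 -9.52726754e-01 -3.03828370e-01  7.85066447e-02]
 [ 9.99999737e-01  4.29124886e-04 -5.83976499e-04  1.95686660e-04]
 [ 6.86750349e-04 -3.03828155e-01  9.52726603e-01 -1.33048367e-01]
 [ 0.00000000e+00  0.00000000e+00  0.00000000e+00  1.00000000e+00]] 311.4062138830232
0.15 [ 0.19159393 -0.54170891  0.23859215] [-6.81471041e-04  9.85606505e-01  1.69054287e-01  3.04035115e-05] 1.0048559091770721 0.008
```

View pics/top0.png

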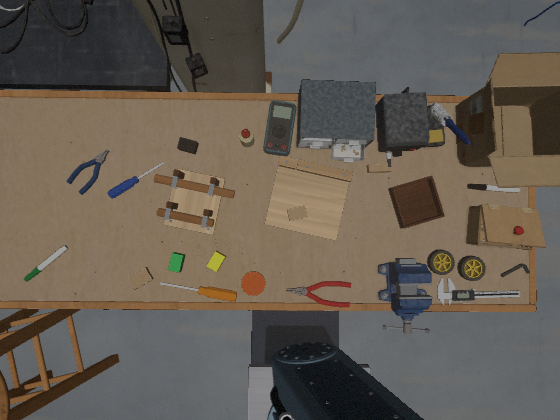

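View pics/side0.png

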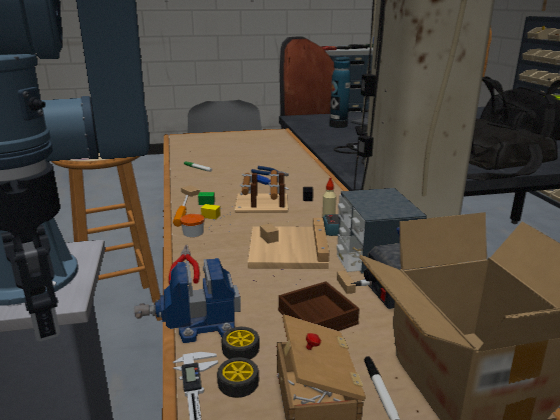

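The top view shows the rack near (193,203). The short dowel is in the front row, about (185,216), and the long one in the back row, about (195,186). The board is near (308,200) with the offcut on it at (297,213), and the tray is near (416,202). I'll enlarge to confirm the offcut and the dowels.

```bash
python3 - <<'E'
import cv2
i=cv2.imread("pics/top0.png")
a=cv2.resize(i[155:250,145:360],None,fx=3.7,fy=3.7,interpolation=cv2.INTER_CUBIC)
cv2.imwrite("pics/c1.png",a)
b=cv2.resize(i[150:240,360:460],None,fx=6,fy=6,interpolation=cv2.INTER_CUBIC)
cv2.imwrite("pics/c2.png",b)
E
```

```text
(no output)
```

View pics/c1.png

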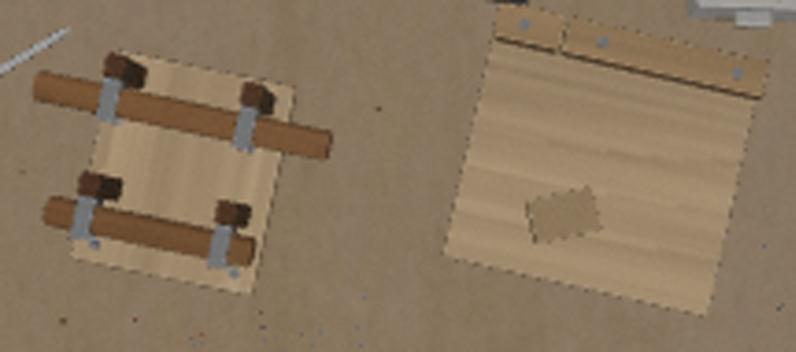

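View pics/c2.png

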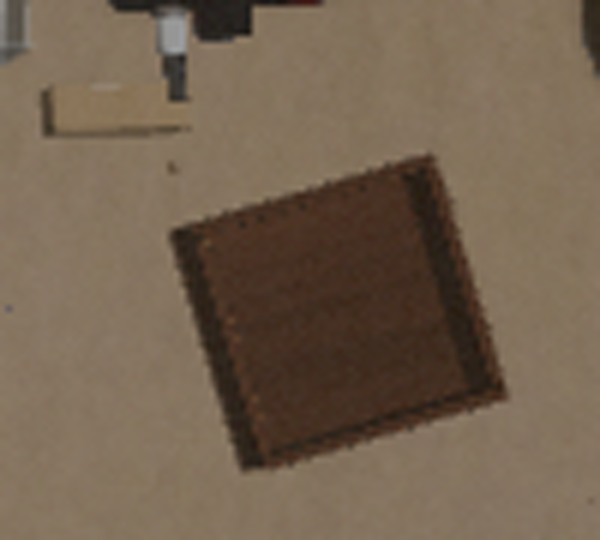

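The crops confirm three things:
- **Short dowel:** front row, crop ends at (47,211) and (252,250).
- **Offcut:** the only wood-coloured piece on the board, crop (563,215). The green and yellow blocks near (176,262) and (216,261) are look-alikes off the board.
- **Tray:** corners at (170,230), (432,155), (507,398) and (243,470).

```bash
cat > h.py <<'E'
import numpy as np
from scipy.spatial.transform import Rotation as R
def rot(q): return R.from_quat([q[1],q[2],q[3],q[0]]).as_matrix()
def ray(p,z,K,pos,M):
    d=M@np.array([(p[0]-K[2])/K[0],(p[1]-K[3])/K[1],1.]); return pos+d*(z-pos[2])/d[2]
TK=(415.162,415.162,275.602,209.489);TP=np.array([0.52215112,0.1045193,1.09301132]);TM=rot([-0.00731908,0.71020611,-0.70377092,0.01613049])
def top(p,z): return ray(p,z,TK,TP,TM)
def wrist(pts,zs):
    "wrist pixels -> world at present pose; call with camera dict"
def wcam(c,o):
    H=np.array(c["hand_eye"]);M=rot(o["eef_rot"]);return (c["fx"],c["fy"],c["cx"],c["cy"]),np.array(o["eef_pos"])+M@H[:3,3],M@H[:3,:3]
E
python3 - <<'E'
from h import *
np.set_printoptions(precision=4,suppress=True)
c1=lambda p:(145+(p[0]+.5)/3.7-.5,155+(p[1]+.5)/3.7-.5)
c2=lambda p:(360+p[0]/6-.4,150+p[1]/6-.4)
def ang(a,b): d=b-a; return np.degrees(np.arctan2(d[1],d[0]))
def line(n,a,b,z):
    A,B=top(c1(a),z),top(c1(b),z);print(n,A[:2],B[:2],(A+B)[:2]/2,np.linalg.norm(A-B),"ang",ang(B,A)-90)
line("short",(47,211),(252,250),.065)
line("long",(37,86),(328,144),.065)
line("near edge",(443,256),(708,315),.018)
line("fence top far",(497,5),(768,62),.043)
line("fence face",(497,39),(762,96),.043)
oc=[top(c1(p),.048) for p in[(525,203),(588,187),(602,227),(538,243)]]
print("offcut",np.mean(oc,0),ang(oc[1],oc[0])-90,ang(oc[2],oc[3])-90)
t=[top(c2(p),.035) for p in[(170,230),(432,155),(507,398),(243,470)]]
print("tray",np.mean(t,0),ang(t[1],t[0])-90,ang(t[2],t[3])-90)
print("blk d",top(c2((115,110)),.02), "b",top((145,275),.016))
from bench import ctrl
M=rot(ctrl.get_obs()["eef_rot"]);print(M)
E
```

```text
short [0.5482 0.3837] [0.5234 0.2469] [0.5358 0.3153] 0.13909642289642468 ang -10.264462749631079
long [0.6318 0.3919] [0.5948 0.1971] [0.6133 0.2945] 0.1983510335609763 ang -10.738643639410867
near edge [0.5205 0.12  ] [ 0.4809 -0.0658] [0.5007 0.0271] 0.18998940799796346 ang -12.036640574295902
fence top far [0.6932 0.0843] [ 0.6558 -0.1025] [ 0.6745 -0.0091] 0.19042146179948963 ang -11.310244982599045
fence face [0.6697 0.0841] [ 0.6324 -0.0984] [ 0.651  -0.0072] 0.18624401001202956 ang -11.57936389775901
offcut [0.5492 0.038  0.048 ] 14.780877584254924 14.535493437002046
tray [ 0.5804 -0.268   0.035 ] 16.48318459993969 15.648512180705268
blk d [ 0.6685 -0.1763  0.02  ] b [0.3862 0.4257 0.016 ]
[[ 0.9428  0.3332 -0.0002]
 [ 0.3332 -0.9428  0.0014]
 [ 0.0003 -0.0013 -1.    ]]
```

```bash
python3 -m pendant '[[0.13,0.21,0,0,0,-0.053],[0.13,0.21,0,0,0,0],[0.13,0.21,0,0,0,0],[0.13,0.21,0,0,0,0],[0.13,0.21,0,0,0,0],[0.13,0.21,0,0,0,0],[0.13,0.21,0,0,0,0],[0.13,0.21,0,0,0,0],[0.13,0.21,0,0,0,0],[0.13,0.21,0,0,0,0]]' 1
python3 -m pendant '[[0.1,0.16,-0.1,0,0,0],[0.1,0.16,-0.1,0,0,0],[0.1,0.16,-0.1,0,0,0],[0.1,0.16,-0.1,0,0,0],[0.09,0.16,-0.1,0,0,0],[0,0,0,0,0,0],[0,0,0,0,0,0],[0,0,0,0,0,0],[0,0,0,0,0,0],[0,0,0,0,0,0]]' 1
python3 - <<'E'
from h import *
from bench import ctrl,camera
import cv2
o=ctrl.get_obs();c=camera("wrist");cv2.imwrite("pics/w1.png",c["color"])
print(o["time_s"],o["eef_pos"],rot(o["eef_rot"])[:,0])
K,P,M=wcam(c,o)
v=M.T@(np.array([.5492,.038,.048])-P);print("pred",K[0]*v[0]/v[2]+K[2],K[1]*v[1]/v[2]+K[3])
E
```

```text
time_s: 1.4
eef_pos: [0.4522, -0.1206, 0.2392]
eef_rot: [0.0, 0.992, 0.128, 0.0]
wrist_force: [0.8, 0.3, -0.6]
opening: 0.996
grasp_force: 0.0
time_s: 2.65
eef_pos: [0.5498, 0.0373, 0.1398]
eef_rot: [0.0, 0.992, 0.128, 0.0]
wrist_force: [0.2, 0.5, -0.3]
opening: 0.999
grasp_force: 0.0
2.65 [0.54978787 0.03732125 0.13978731] [9.67477221e-01 2.52957068e-01 7.40260572e-04]
pred 277.1237202461501 220.08410989206575
```

View pics/w1.png

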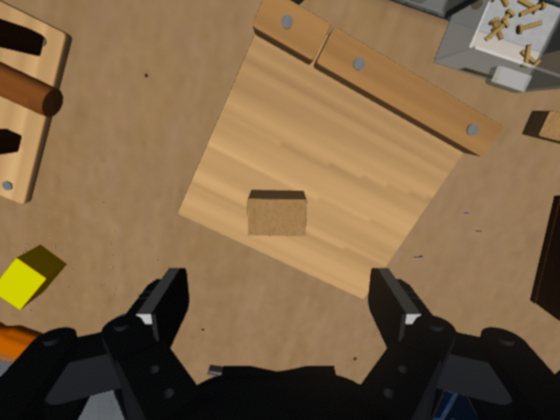

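The offcut's top face is centred at about (277,217), which matches the prediction, so I'll grip it.

```bash
python3 -m pendant '[[0,0,-0.18,0,0,0],[0,0,-0.18,0,0,0],[0,0,-0.1,0,0,0],[0,0,-0.08,0,0,0],[0,0,0,0,0,0],[0,0,0,0,0,0],[0,0,0,0,0,0],[0,0,0,0,0,0],[0,0,0,0,0,0],[0,0,0,0,0,0]]' 1
python3 -m pendant '[[0,0,0,0,0,0],[0,0,0,0,0,0],[0,0,0,0,0,0],[0,0,0,0,0,0],[0,0,0,0,0,0],[0,0,0,0,0,0],[0,0,0.1,0,0,0],[0,0,0.1,0,0,0],[0,0,0.15,0,0,0],[0,0,0.15,0,0,0]]' -1
```

```text
time_s: 3.95
eef_pos: [0.5497, 0.0378, 0.0314]
eef_rot: [0.0, 0.992, 0.128, 0.0]
wrist_force: [0.1, 1.7, 0.4]
opening: 1.003
grasp_force: 0.0
time_s: 5.2
eef_pos: [0.5489, 0.038, 0.1314]
eef_rot: [-0.0, 0.992, 0.128, -0.001]
wrist_force: [0.6, -0.3, -0.2]
opening: 0.515
grasp_force: 61.7
```

```bash
python3 -m pendant '[[0.015,-0.19,0,0,0,0],[0.015,-0.19,0,0,0,0],[0.015,-0.19,0,0,0,0],[0.015,-0.19,0,0,0,0],[0.015,-0.19,0,0,0,0],[0.015,-0.19,0,0,0,0],[0.015,-0.19,0,0,0,0],[0.015,-0.19,0,0,0,0],[0,0,0,0,0,0.015],[0,0,0,0,0,0]]'
python3 -m pendant '[[0,0,-0.12,0,0,0],[0,0,-0.12,0,0,0],[0,0,-0.12,0,0,0],[0,0,-0.08,0,0,0],[0,0,-0.04,0,0,0],[0,0,-0.035,0,0,0],[0,0,0,0,0,0],[0,0,0,0,0,0],[0,0,0,0,0,0],[0,0,0,0,0,0]]'
python3 -m pendant '[[0,0,0,0,0,0],[0,0,0,0,0,0],[0,0,0,0,0,0],[0,0,0,0,0,0],[0,0,0.05,0,0,0],[0,0,0.1,0,0,0],[0,0,0.15,0,0,0],[0,0,0.2,0,0,0],[0,0,0.15,0,0,0],[0,0,0,0,0,0]]' 0.3
```

```text
time_s: 6.45
eef_pos: [0.5731, -0.2654, 0.1305]
eef_rot: [-0.001, 0.99, 0.139, -0.001]
wrist_force: [0.1, 0.3, -0.4]
opening: 0.517
grasp_force: 61.7
time_s: 7.7
eef_pos: [0.5739, -0.2663, 0.0287]
eef_rot: [0.0, 0.99, 0.14, 0.0]
wrist_force: [-0.1, -0.2, 0.8]
opening: 0.517
grasp_force: 61.7
time_s: 8.95
eef_pos: [0.5757, -0.2673, 0.1632]
eef_rot: [0.003, 0.99, 0.14, 0.003]
wrist_force: [0.6, 0.9, 0.4]
opening: 0.647
grasp_force: 0.0
```

```bash
python3 -m pendant '[[-0.02,0.25,0,0,0,0.0704],[-0.02,0.25,0,0,0,0.0704],[-0.02,0.25,0,0,0,0.0704],[-0.02,0.25,0,0,0,0.0704],[-0.02,0.25,0,0,0,0.0704],[-0.02,0.25,0,0,0,0.0704],[-0.02,0.25,0,0,0,0.0704],[-0.02,0.25,0,0,0,0.0704],[-0.02,0.25,0,0,0,0.0704],[-0.02,0.25,0,0,0,0.0704]]'
python3 -m pendant '[[0,0.2,0,0,0,0],[0,0.21,0,0,0,0],[0,0,0,0,0,0],[0,0,0,0,0,0],[0,0,0,0,0,0],[0,0,0,0,0,0],[0,0,0,0,0,0],[0,0,0,0,0,0],[0,0,0,0,0,0],[0,0,0,0,0,0]]'
python3 - <<'E'
from h import *
from bench import ctrl,camera
import cv2
o=ctrl.get_obs();c=camera("wrist");cv2.imwrite("pics/w2.png",c["color"])
x=rot(o["eef_rot"])[:,0];print(o["time_s"],o["eef_pos"],np.degrees(np.arctan2(x[1],x[0])))
K,P,M=wcam(c,o)
for p in([.5482,.3837,.065],[.5234,.2469,.065]):
  v=M.T@(np.array(p)-P);print("pred",K[0]*v[0]/v[2]+K[2],K[1]*v[1]/v[2]+K[3])
c=camera("top");cv2.imwrite("pics/t2.png",cv2.resize(c["color"][150:240,360:460],None,fx=5,fy=5))
E
```

```text
time_s: 10.2
eef_pos: [0.5326, 0.2355, 0.1577]
eef_rot: [-0.0, 0.768, 0.64, -0.001]
wrist_force: [0.0, 0.8, 0.3]
opening: 0.647
grasp_force: 0.0
time_s: 11.45
eef_pos: [0.5337, 0.3159, 0.1583]
eef_rot: [0.0, 0.769, 0.639, 0.0]
wrist_force: [0.1, 0.2, 0.2]
opening: 0.651
grasp_force: 0.0
11.45 [0.53367631 0.31587662 0.15829931] 79.41032146909875
pred 279.8299965604671 124.83539933461923
pred 280.4415409925989 297.21151692905164
```

View pics/w2.png

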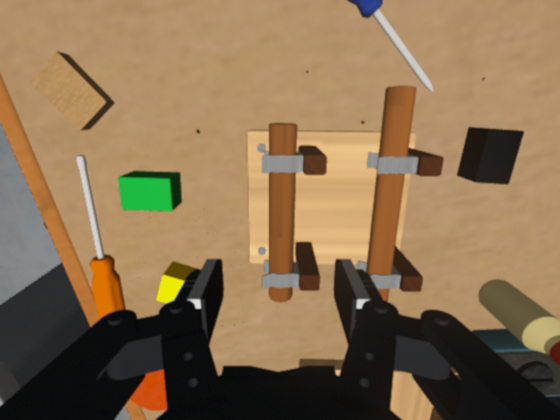

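View pics/t2.png

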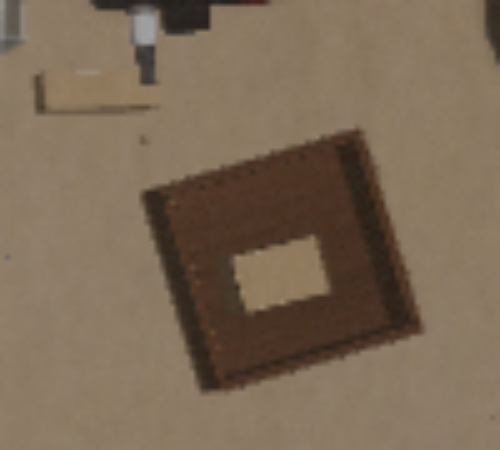

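The offcut lies in the tray near its middle. The wrist view shows the short dowel with ends at (283,126) and (281,300), 1–2 mm from the estimate, and its clips at rows 163 and 274. Next I descend and grip between the clips.

```bash
python3 -m pendant '[[0.012,-0.01,-0.1,0,0,0],[0,0,-0.1,0,0,0],[0,0,-0.1,0,0,0],[0,0,-0.1,0,0,0],[0,0,-0.04,0,0,0],[0,0,-0.03,0,0,0],[0,0,0,0,0,0],[0,0,0,0,0,0],[0,0,0,0,0,0],[0,0,0,0,0,0]]'
python3 -m pendant '[[0,0,0,0,0,0],[0,0,0,0,0,0],[0,0,0,0,0,0],[0,0,0,0,0,0],[0,0,0,0,0,0],[0,0,0,0,0,0],[0,0,0,0,0,0],[0,0,0,0,0,0],[0,0,0,0,0,0],[0,0,0,0,0,0]]' -1
```

```text
time_s: 12.8
eef_pos: [0.5363, 0.314, 0.0648]
eef_rot: [0.0, 0.769, 0.639, 0.0]
wrist_force: [0.4, -0.2, 0.3]
opening: 0.646
grasp_force: 0.0
time_s: 14.05
eef_pos: [0.536, 0.3139, 0.0643]
eef_rot: [-0.0, 0.769, 0.639, -0.0]
wrist_force: [-3.3, 1.2, 4.0]
opening: 0.21
grasp_force: 58.6
```

```bash
python3 -m pendant '[[-0.02,0.0037,0,0,0,0],[-0.02,0.0037,0,0,0,0],[-0.02,0.0037,0,0,0,0],[-0.02,0.0037,0,0,0,0],[-0.02,0.0037,0,0,0,0],[-0.02,0.0037,0,0,0,0],[-0.02,0.0037,0,0,0,0],[0,0,0,0,0,0],[0,0,0,0,0,0],[0,0,0,0,0,0]]'
python3 - <<'E'
from h import *
from bench import ctrl,camera
import cv2
o=ctrl.get_obs();c=camera("wrist");cv2.imwrite("pics/w3.png",c["color"])
print(o["time_s"],o["eef_pos"])
E
```

```text
time_s: 15.3
eef_pos: [0.5083, 0.319, 0.0644]
eef_rot: [0.0, 0.769, 0.639, 0.0]
wrist_force: [-0.3, 0.8, -0.3]
opening: 0.205
grasp_force: 58.7
15.3 [0.50828029 0.31901169 0.06436034]
```

View pics/w3.png

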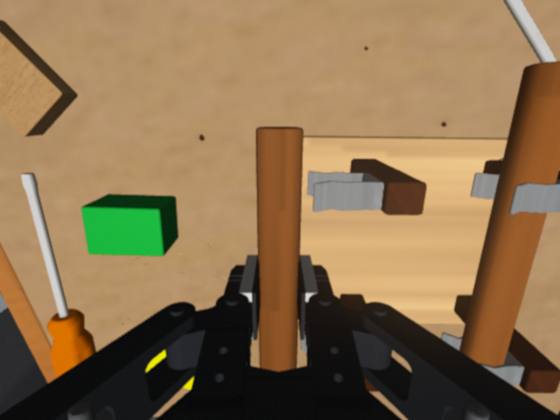

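The dowel (centre about (279,250)) is clear of the clip mouths at x≥307 and held parallel. Next I lift it and carry it to the board.

```bash
python3 -m pendant '[[-0.03,0.005,0,0,0,0],[0,0,0.1,0,0,0],[0,0,0.15,0,0,0],[0,0,0.1,0,0,0],[0,-0.1,0,0,0,-0.012],[0,-0.2,0,0,0,0],[0,-0.2,0,0,0,0],[0,-0.2,0,0,0,0],[0.1,-0.2,0,0,0,0],[0.15,-0.2,0,0,0,0]]'
python3 -m pendant '[[0,-0.2,0,0,0,0],[0,-0.15,0,0,0,0],[0,-0.08,0,0,0,0],[0,0,-0.1,0,0,0],[0,0,-0.1,0,0,0],[0,0,-0.1,0,0,0],[0,0,-0.05,0,0,0],[0,0,0,0,0,0],[0,0,0,0,0,0],[0,0,0,0,0,0]]'
python3 - <<'E'
from h import *
from bench import ctrl,camera
import cv2
o=ctrl.get_obs();c=camera("wrist");cv2.imwrite("pics/w4.png",c["color"])
x=rot(o["eef_rot"])[:,0];print(o["time_s"],o["eef_pos"],np.degrees(np.arctan2(x[1],x[0])),o["wrist_force"])
a=np.radians(-11.7);d=np.array(o["eef_pos"])[:2]-[.5875,.0085];print("board",d@[np.cos(a),np.sin(a)],d@[-np.sin(a),np.cos(a)])
E
```

```text
time_s: 16.6
eef_pos: [0.5508, 0.0978, 0.1332]
eef_rot: [-0.001, 0.776, 0.631, -0.001]
wrist_force: [-0.0, -0.5, -0.4]
opening: 0.205
grasp_force: 58.8
time_s: 17.85
eef_pos: [0.5527, 0.014, 0.0652]
eef_rot: [0.001, 0.775, 0.632, 0.001]
wrist_force: [0.7, -0.1, -0.5]
opening: 0.211
grasp_force: 58.8
17.85 [0.55270078 0.01398038 0.06516389] 78.33349469946384 [ 0.66766419 -0.06806761 -0.4988376 ]
board -0.03518754594936447 -0.001690324034908856
```

View pics/w4.png

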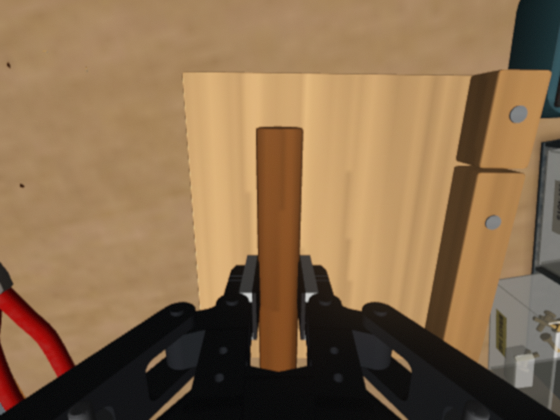

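```bash
python3 -m pendant '[[0,0,-0.1,0,0,0],[0,0,-0.05,0,0,0],[0,0,-0.005,0,0,0],[0,0,-0.005,0,0,0],[0,0,-0.005,0,0,0],[0,0,-0.005,0,0,0],[0,0,0,0,0,0],[0,0,0,0,0,0],[0,0,0,0,0,0],[0,0,0,0,0,0]]'
python3 -m pendant '[[0,0,-0.005,0,0,0],[0,0,0,0,0,0],[0,0,-0.005,0,0,0],[0,0,0,0,0,0],[0,0,0,0,0,0],[0,0,0,0,0,0],[0,0,0,0,0,0],[0,0,0,0,0,0],[0,0,0,0,0,0],[0,0,0,0,0,0]]'
```

```text
time_s: 19.15
eef_pos: [0.5521, 0.014, 0.0303]
eef_rot: [0.0, 0.775, 0.632, 0.0]
wrist_force: [-1.1, -0.5, -0.2]
opening: 0.21
grasp_force: 58.8
time_s: 20.4
eef_pos: [0.5521, 0.0141, 0.0283]
eef_rot: [0.0, 0.775, 0.632, 0.0]
wrist_force: [-0.0, 0.6, 1.2]
opening: 0.209
grasp_force: 58.8
```

```bash
python3 -m pendant '[[0,0,-0.005,0,0,0],[0,0,0,0,0,0],[0,0,0,0,0,0],[0,0,0,0,0,0],[0,0,0,0,0,0],[0,0,0,0,0,0],[0,0,0,0,0,0],[0,0,0,0,0,0],[0,0,0,0,0,0],[0,0,0,0,0,0]]'
python3 -m pendant '[[0,0,0,0,0,0],[0,0,0,0,0,0],[0,0,0,0,0,0],[0,0,0,0,0,0],[0,0,0,0,0,0],[0,0,0,0,0,0],[0,0,0,0,0,0],[0,0,0,0,0,0],[0,0,0,0,0,0],[0,0,0,0,0,0]]' 0.3
python3 - <<'E'
from bench import camera
import cv2
c=camera("wrist")["color"];cv2.imwrite("pics/w5.png",c)
import numpy as np
h=cv2.cvtColor(c,cv2.COLOR_BGR2HSV)
for y in(140,170,200,230):
    r=c[y].astype(int); print(y,[int(x) for x in range(200,360,4) if r[x,2]-r[x,0]>60 and r[x,2]<170][:40])
E
```

```text
time_s: 21.65
eef_pos: [0.5522, 0.014, 0.0277]
eef_rot: [0.0, 0.775, 0.632, 0.0]
wrist_force: [-2.3, -0.3, 5.8]
opening: 0.203
grasp_force: 59.4
time_s: 22.9
eef_pos: [0.5521, 0.0141, 0.0273]
eef_rot: [-0.0, 0.775, 0.632, 0.0]
wrist_force: [-0.5, 0.6, -0.4]
opening: 0.648
grasp_force: 0.0
140 [260, 264, 268, 272, 276, 280, 284, 288, 292, 296, 300, 304]
170 [260, 264, 268, 272, 276, 280, 284, 288, 292, 296, 300]
200 [260, 264, 268, 272, 276, 280, 284, 288, 292, 296, 300]
230 [260, 264, 268, 272, 276, 280, 284, 288, 292, 296]
```

```bash
python3 -m pendant '[[0,0,0.05,0,0,0],[0,0,0.1,0,0,0],[0,0,0.2,0,0,0],[-0.032,0.008,0,0,0,-0.1],[-0.032,0.008,0,0,0,-0.1],[-0.032,0.008,0,0,0,-0.1],[-0.032,0.008,0,0,0,-0.1],[-0.032,0.008,0,0,0,-0.1],[-0.032,0.008,0,0,0,-0.1],[-0.032,0.006,0,0,0,-0.1]]'
python3 -m pendant '[[0,0,0,0,0,-0.1],[0,0,0,0,0,-0.1],[0,0,0,0,0,-0.1],[0,0,-0.1,0,0,0],[0,0,-0.1,0,0,0],[0,0,-0.08,0,0,0],[0,0,-0.05,0,0,0],[0,0,-0.015,0,0,0],[0,0,0,0,0,0],[0,0,0,0,0,0]]' 1
python3 - <<'E'
from h import *
from bench import ctrl,camera
import cv2
o=ctrl.get_obs();c=camera("wrist");cv2.imwrite("pics/w6.png",c["color"])
x=rot(o["eef_rot"])[:,0];print(o["time_s"],o["eef_pos"],np.degrees(np.arctan2(x[1],x[0])),o["wrist_force"])
a=np.radians(-11.7);d=np.array(o["eef_pos"])[:2]-[.5875,.0085];print("board",d@[np.cos(a),np.sin(a)],d@[-np.sin(a),np.cos(a)])
E
```

```text
time_s: 24.2
eef_pos: [0.5073, 0.0249, 0.0981]
eef_rot: [0.0, 0.991, 0.131, 0.0]
wrist_force: [-0.1, 0.5, -0.4]
opening: 0.65
grasp_force: 0.0
time_s: 25.45
eef_pos: [0.5078, 0.0248, 0.0289]
eef_rot: [0.0, 0.995, -0.102, 0.001]
wrist_force: [0.7, 0.8, 0.4]
opening: 0.997
grasp_force: 0.0
25.45 [0.50779328 0.02476628 0.02886225] -11.670132253756497 [0.71756939 0.7619368  0.38611269]
board -0.08134922907910141 -0.00023520172564414784
```

View pics/w6.png

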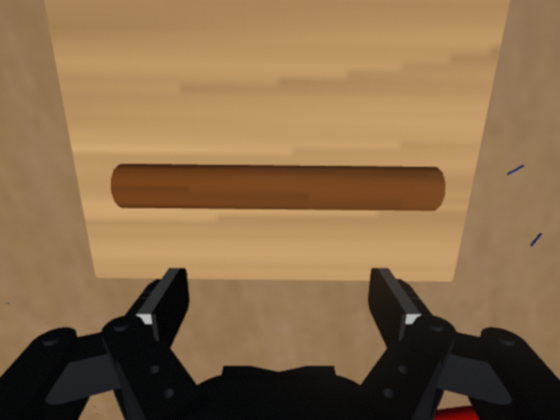

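The dowel spans (112,186) to (444,188), parallel to the fence, with both fingertips behind it at (180,270) and (378,270). I'll creep down a little and then push.

```bash
python3 -m pendant '[[0,0,-0.01,0,0,0],[0,0,-0.01,0,0,0],[0,0,0,0,0,0],[0,0,0,0,0,0],[0,0,0,0,0,0],[0,0,0,0,0,0],[0,0,0,0,0,0],[0,0,0,0,0,0],[0,0,0,0,0,0],[0,0,0,0,0,0]]'
python3 -m pendant '[[0,0,-0.01,0,0,0],[0,0,-0.005,0,0,0],[0,0,0,0,0,0],[0,0,0,0,0,0],[0,0,0,0,0,0],[0,0,0,0,0,0],[0,0,0,0,0,0],[0,0,0,0,0,0],[0,0,0,0,0,0],[0,0,0,0,0,0]]'
```

```text
time_s: 26.75
eef_pos: [0.5073, 0.0249, 0.0243]
eef_rot: [-0.0, 0.995, -0.102, 0.0]
wrist_force: [-0.4, -1.0, -0.1]
opening: 0.995
grasp_force: 0.0
time_s: 28.0
eef_pos: [0.5073, 0.0248, 0.0213]
eef_rot: [0.0, 0.995, -0.102, 0.0]
wrist_force: [0.0, 0.3, 0.6]
opening: 1.001
grasp_force: 0.0
```

```bash
cat > dow.py <<'E'
from h import *
from bench import ctrl,camera
import cv2,sys
o=ctrl.get_obs();c=camera("wrist");i=c["color"];cv2.imwrite(f"pics/{sys.argv[1]}.png",i)
K,P,M=wcam(c,o);a=np.radians(-11.7);B=np.array([[np.cos(a),np.sin(a)],[-np.sin(a),np.cos(a)]])
bf=lambda p:B@(np.array(p)[:2]-[.5875,.0085])
print(round(o["time_s"],2),"tcp board",bf(o["eef_pos"]),"F",np.round(o["wrist_force"],1))
b=i.astype(int);m=((b[:,:,2]-b[:,:,0]>50)&(b[:,:,2]<165)&(b[:,:,1]<105)).astype(np.uint8)
m=cv2.morphologyEx(m,cv2.MORPH_OPEN,np.ones((7,7)))
n,l,s,ce=cv2.connectedComponentsWithStats(m)
for k in range(1,n):
    if s[k,4]>4000:
        x,y,w,h=s[k,:4];r=cv2.minAreaRect(np.argwhere(l==k)[:,::-1].astype(np.float32))
        e=[bf(ray((xx,(np.argwhere(l[:,xx]==k).mean())),.03,K,P,M)) for xx in(x+15,x+w//2,x+w-15)]
        print("box",s[k],"board pts",np.round(e,4).tolist())
E
python3 dow.py w7
python3 -m pendant '[[0.0245,-0.0051,0,0,0,0],[0.0245,-0.0051,0,0,0,0],[0.0245,-0.0051,0,0,0,0],[0.0245,-0.0051,0,0,0,0],[0.0245,-0.0051,0,0,0,0],[0.0245,-0.0051,0,0,0,0],[0.0245,-0.0051,0,0,0,0],[0.0245,-0.0051,0,0,0,0],[0.0245,-0.0051,0,0,0,0],[0.0245,-0.0051,0,0,0,0]]'
python3 dow.py w8
```

```text
28.0 tcp board [-0.08188235 -0.00026721] F [0.  0.3 0.6]
box [  101   167   354    48 15380] board pts [[-0.0337, 0.0666], [-0.0342, 0.0002], [-0.0352, -0.0665]]
time_s: 29.3
eef_pos: [0.5566, 0.0146, 0.0213]
eef_rot: [-0.0, 0.995, -0.102, -0.0]
wrist_force: [0.4, -0.1, -0.5]
opening: 0.999
grasp_force: 0.2
29.3 tcp board [-0.03151339 -0.00031282] F [ 0.4 -0.1 -0.5]
box [  111   227   334    41 13035] board pts [[-0.0092, 0.0663], [-0.0096, 0.0001], [-0.0096, -0.0661]]
```

The dowel is tracking ahead of the fingers and staying parallel, so I keep rolling it.

```bash
python3 -m pendant '[[0.0245,-0.0051,0,0,0,0],[0.0245,-0.0051,0,0,0,0],[0.0245,-0.0051,0,0,0,0],[0.0245,-0.0051,0,0,0,0],[0.0245,-0.0051,0,0,0,0],[0.0245,-0.0051,0,0,0,0],[0.0245,-0.0051,0,0,0,0],[0.0245,-0.0051,0,0,0,0],[0.0245,-0.0051,0,0,0,0],[0.0245,-0.0051,0,0,0,0]]'
python3 dow.py w9
python3 -m pendant '[[0.0145,-0.003,0,0,0,0],[0.0145,-0.003,0,0,0,0],[0.01,-0.002,0,0,0,0],[0.01,-0.002,0,0,0,0],[0.005,-0.001,0,0,0,0],[0.005,-0.001,0,0,0,0],[0,0,0,0,0,0],[0,0,0,0,0,0],[0,0,0,0,0,0],[0,0,0,0,0,0]]'
python3 dow.py w10
```

```text
time_s: 30.6
eef_pos: [0.6056, 0.0044, 0.0212]
eef_rot: [-0.0, 0.995, -0.102, -0.0]
wrist_force: [-0.9, -0.5, 1.8]
opening: 1.0
grasp_force: 0.8
30.6 tcp board [ 0.01851646 -0.0003861 ] F [-0.9 -0.5  1.8]
box [  111   227   333    41 13406] board pts [[0.0408, 0.0662], [0.0409, 0.0005], [0.0407, -0.0657]]
time_s: 31.9
eef_pos: [0.617, 0.0021, 0.0213]
eef_rot: [-0.0, 0.995, -0.102, -0.0]
wrist_force: [-1.0, 0.4, 1.4]
opening: 0.997
grasp_force: 0.3
31.9 tcp board [ 0.03023964 -0.00031997] F [-1.   0.4  1.4]
box [  112   225   332    44 13541] board pts [[0.0528, 0.0658], [0.0526, 0.0001], [0.0531, -0.0655]]
```

```bash
python3 -m pendant '[[0.005,-0.001,0,0,0,0],[0,0,0,0,0,0],[0.005,-0.001,0,0,0,0],[0,0,0,0,0,0],[0,0,0,0,0,0],[0,0,0,0,0,0],[0,0,0,0,0,0],[0,0,0,0,0,0],[0,0,0,0,0,0],[0,0,0,0,0,0]]'
python3 dow.py w11
```

```text
time_s: 33.2
eef_pos: [0.6191, 0.0016, 0.0213]
eef_rot: [0.0, 0.995, -0.102, 0.0]
wrist_force: [-0.5, 0.6, -0.0]
opening: 1.003
grasp_force: 0.0
33.2 tcp board [ 0.03231545 -0.00034283] F [-0.5  0.6 -0. ]
box [  111   226   333    42 12690] board pts [[0.0549, 0.0662], [0.0544, 0.0005], [0.0543, -0.0657]]
```

```bash
python3 -m pendant '[[0.005,-0.001,0,0,0,0],[0,0,0,0,0,0],[0.005,-0.001,0,0,0,0],[0,0,0,0,0,0],[0,0,0,0,0,0],[0,0,0,0,0,0],[0,0,0,0,0,0],[0,0,0,0,0,0],[0,0,0,0,0,0],[0,0,0,0,0,0]]'
python3 dow.py w12
```

```text
time_s: 34.5
eef_pos: [0.6211, 0.0013, 0.0213]
eef_rot: [-0.0, 0.995, -0.102, -0.0]
wrist_force: [-0.7, 0.3, 0.7]
opening: 1.002
grasp_force: 0.3
34.5 tcp board [ 0.03432518 -0.00027981] F [-0.7  0.3  0.7]
box [  112   229   332    40 11392] board pts [[0.0554, 0.066], [0.0553, 0.0001], [0.0548, -0.0658]]
```

```bash
for k in 1 2; do python3 -m pendant '[[0.005,-0.001,0,0,0,0],[0,0,0,0,0,0],[0,0,0,0,0,0],[0,0,0,0,0,0],[0,0,0,0,0,0],[0,0,0,0,0,0],[0,0,0,0,0,0],[0,0,0,0,0,0],[0,0,0,0,0,0],[0,0,0,0,0,0]]'; python3 dow.py w13$k; done
```

```text
time_s: 35.8
eef_pos: [0.6219, 0.0011, 0.0212]
eef_rot: [-0.0, 0.995, -0.102, -0.0]
wrist_force: [-2.0, 1.6, 1.3]
opening: 1.0
grasp_force: 1.6
35.8 tcp board [ 0.03523484 -0.0002776 ] F [-2.   1.6  1.3]
box [  111   231   333    38 10750] board pts [[0.0561, 0.0665], [0.0555, 0.0006], [0.0551, -0.0659]]
time_s: 37.1
eef_pos: [0.6222, 0.0011, 0.0211]
eef_rot: [-0.0, 0.995, -0.102, -0.001]
wrist_force: [-5.1, 1.7, 3.3]
opening: 1.004
grasp_force: 3.2
37.1 tcp board [ 0.03548007 -0.00021264] F [-5.1  1.7  3.3]
box [  111   231   334    39 10574] board pts [[0.056, 0.0665], [0.0556, 0.0002], [0.0549, -0.0663]]
```

The force has risen to 5 N and the tool has stalled, so the dowel is against the fence. I'll back off and check.

```bash
python3 -m pendant '[[-0.005,0.001,0,0,0,0],[-0.01,0.002,0,0,0,0],[-0.0245,0.0051,0,0,0,0],[-0.0245,0.0051,0,0,0,0],[-0.05,0.01,0,0,0,0],[-0.05,0.01,0,0,0,0],[0,0,0.1,0,0,0],[0,0,0.2,0,0,0],[0,0,0,0,0,0],[0,0,0,0,0,0]]'
python3 dow.py w14; sleep 0; python3 dow.py w15
python3 - <<'E'
from bench import camera
import cv2
a=camera("top")["color"][150:240,360:460];print(cv2.absdiff(a,cv2.imread("pics/top0.png")[150:240,360:460]).max(2).__gt__(60).nonzero()[0].shape)
E
```

```text
time_s: 38.4
eef_pos: [0.5907, 0.0074, 0.0823]
eef_rot: [0.0, 0.995, -0.102, 0.001]
wrist_force: [-1.0, -0.3, 0.1]
opening: 1.001
grasp_force: 0.0
38.4 tcp board [ 0.0033713  -0.00044392] F [-1.  -0.3  0.1]
box [ 157  139  242   34 7815] board pts [[0.0575, 0.0627], [0.0569, 0.0001], [0.0567, -0.0627]]
38.45 tcp board [ 0.00267231 -0.00043527] F [-0.3 -0.4 -0.4]
box [ 156  137  244   35 7969] board pts [[0.058, 0.0628], [0.0574, 0.0001], [0.0566, -0.0629]]
(249,)
```

```bash
python3 -c "
from bench import ctrl
print(ctrl.hand_in())"
```

```text
the job is handed in; nothing more can be done
None
```

I handed the job in at about 38 s of the 72 s limit, with no verdict returned: the short dowel lies against the fence (5 N contact before I let go, then measured parallel to it), the offcut is in the tray, and the long dowel and loose blocks were never touched.

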